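# Draw the battery carrier out of the bench press

### The job

The phone battery in its black carrier has finished pressing. Slide the bolt fully back from the press's side opening, draw the carrier out sideways by its tab, and set it down gently, flat, square and centred on the ribbed aluminium cooling plate so that no part of its rectangular body hangs over the edge (either way round). Leave the bolt open and do not disturb the screwdriver, the phone or the jar.

Things in the scene. Friction and masses are not known exactly. Their poses are not given: they have to be found in the camera images.
- press: Fixed aluminium bench press, 250 mm wide (its x), 160 mm high. Origin: on the bench, under the middle of its open side face; the opening looks along +y (bare bench before it), z up. Its 14 mm base plate ends at y = 0. Tab and knob are under its beam: lean the tool 30 to 45 degrees, its upper part towards the press's +y, fingers closing along the press's x.
- press_mouth (a point): Middle of the mouth of the channel in which the carrier lies, on the base plate (14 mm over the bench), 4 mm behind the base's edge. From here the channel runs to -y: 63 mm wide between steel rails (x = -31.5 to +31.5), closed above by a platen 18 mm over its floor, back stop 102 mm behind this point.
- press_beam (a point): Middle of the lower front edge of the grey head beam: 95 mm over the bench, 22 mm out (+y) from the base's edge. The beam spans the whole width of the press, is 65 mm high (top at 160 mm) and goes 97 mm back (-y) from here. It hangs over the tab and the knob, so an upright tool does not fit.
- bolt (a joint): Steel bolt on the press's face, sliding along the press's +x: 0 = shut (starts within 5 mm of it), 0.036 m = fully back (end stop). Its bar (z = 18 to 28, y = 1 to 9 mm in the press's frame) spans x = 16 to 90 mm when shut, before the carrier's front end, and runs in a fixed guide at x = 46 to 68 mm (to z = 32, y = 13 mm). Friction about 2 N; stays where left.
- bolt_knob (a point): Grip point on the bolt's knob: upright steel round pin, 16 mm diameter, top 60 mm over the bench. The point is on its axis, 46 mm over the bench, at x = 84 mm + bolt value, y = 27 mm in the press's frame, on a 12 mm wide stub (z = 18 to 28 mm) that juts out from the bar. Can be pinched or pushed.
- carrier: Loose black carrier, 0.1 to 0.21 kg: flat body 60 (x) by 95 (y) by 12 mm, dark battery in its top (to 14 mm), grip tab at the +y end. Origin: centre of the body's underside. Starts on the press's base plate (underside 14 mm over the bench), axes along the press's, body wholly inside the channel with about 1.5 mm of play each side; only the tab sticks out.
- carrier_tab (a point): Grip point in the middle of the carrier's tab: an upright white block 20 mm wide (x), 28 mm long (y), from 2 to 44 mm above the carrier's underside, joined to the body by a neck. The point is 77.5 mm along +y from the carrier's origin, 32 mm above its underside. At the start it is at x = 0, y = 25 mm (each within 1 mm), z = 46 mm in the press's frame.
- plate: Fixed ribbed aluminium cooling plate on the bench, 84 mm (x) by 119 mm (y), 10 mm thick, flat on top. Origin: centre of its underside, on the bench.
- plate_top (a point): Centre of the cooling plate's top face, 10 mm over the bench; axes as the plate's.
- screwdriver: Bystander: green-handled screwdriver, 180 mm, lying on the bench behind the press. Leave alone.
- phone: Bystander: black smartphone 72 x 148 x 8 mm lying on the bench. Leave alone.
- jar: Bystander: small jar with white cap, 36 mm diameter, 40 mm high, standing on the bench. Leave alone.
Not all that is in view belongs to the job. What is shaped like the plate but purple is not meant.

How it is judged (in metres and radians):
On the way, in this order (a step that is already met when the one before it is completed fails the run):
1. the bolt is slid back (more than 30 mm) (value of joint bolt above 0.03 m), for 0.1 s.
2. the carrier is drawn out through the side opening, its body clear of the press (y of carrier in the frame of press above 0.047 m and value of joint bolt above 0.028 m), for 0.1 s.
At the end, for the whole second after the job is handed in: The carrier rests flat, right way up and still on the cooling plate, its body's centre within 14 mm of the plate's centre along each of the plate's axes and its length within 0.2 rad of the plate's length (either way round), and the bolt is still back by more than 28 mm (x of carrier in the frame of plate_top between -0.014 and 0.014 m and y of carrier in the frame of plate_top between -0.014 and 0.014 m and z of carrier in the frame of plate_top between -0.003 and 0.004 m and angle between the y axis of carrier and the y axis of plate, either way round below 0.2 rad and angle between carrier's own z axis and vertical below 0.06 rad and linear speed of carrier below 0.02 m/s and value of joint bolt above 0.028 m); the robot touches nothing.
It fails at once if the carrier is dropped or slammed onto the plate (moving faster than 0.35 m/s within 35 mm above it) (horizontal distance between carrier and plate_top below 0.06 m and z of carrier in the frame of plate_top below 0.035 m and linear speed of carrier above 0.35 m/s).
It fails at once if the screwdriver is moved more than 30 mm (distance of screwdriver from where it was at the start of the episode above 0.03 m).
It fails at once if the phone is moved more than 30 mm (distance of phone from where it was at the start of the episode above 0.03 m).
It fails at once if the jar is moved more than 30 mm or tipped (distance of jar from where it was at the start of the episode above 0.03 m or angle between jar's own z axis and vertical above 0.5 rad).
It also fails if it takes over 54 s, if anything falls off the work surface, if the arm or the gripper's body presses on something with over 40 N, if the wrist force passes 120 N, or if a joint passes its speed limit or range.

### The arm

A 6-joint arm with a two-finger parallel gripper is mounted at the origin on the work surface. World frame = base frame: x ahead of the robot, y to its left, z up, the work surface at z = 0. Lengths are in mm, angles in rad, forces in N, time in s.
With the tool pointing down it reaches from about 250 to 775 mm from the base axis. Payload 4 kg.
Tool frame: the origin (TCP) lies on the centre line of the jaws, within the pads' length; the fingertips stand 19 mm ahead of it and the grasp point (between the pads) is the TCP; z points along the fingers, y is the line along which they close (so a half turn about z gives the same grasp; the last joint's range is limited). The gripper opens to 94 mm and grips with 3 to 60 N. Pads are 16 mm wide; open, the fingers measure 119 mm over their backs; the gripper's body (75 mm by 177 mm) begins 78 mm behind the grasp point.
Start: joints at [-1.449, 0.087, 1.371, -0, 1.684, -0.103], TCP at [122.597, -536.179, 224.506] pointing down, gripper open.
Joint ranges: [-3.1, 3.1], [-0.76, 2.03], [0.27, 2.55], [-1.08, 4.22], [0.17, 2.65], [-2.57, 2.57]. Speed limits (rad/s): [2.79, 2.79, 3.14, 3.14, 3.14, 3.14].

### API

Orientations are given as [roll, pitch, yaw] about the fixed x, y, z axes, in that order (R = Rz(yaw) Ry(pitch) Rx(roll)).
In Python, from bench import telemetry, vision, job gives the robot as it stands.
- The arm moves only by the shell command python3 -m crank 'ROWS' [FORCE]. ROWS is JSON, a list of rows, each an object with "delta_pos": the shift along the world's x, y, z in cm, a list of three; "delta_rot": the turn, a rotation vector about the world's x, y, z in degrees, a list of three; "claw": the closure, from 0 (fully open) to 1 (shut). In form: [{"delta_pos": [tx, ty, tz], "delta_rot": [ax, ay, az], "claw": claw}, ...]. A call has 1 to 12 rows; each row is the pose to reach, as a shift and turn from the pose commanded when the call began; what a row does not reach only later rows make up. A row lasts 1/10 s, in which the tool goes at most 50 mm and 8.59 degrees, less where a joint would pass 70% of its speed; a pose out of reach is approached as far as the arm can. A call with a gripper value outside its range is refused whole. The fingers move at their own pace and stop on an object; FORCE is the grip in N (left out, the last holds). Time passes only in rows, so rows that repeat a pose let the fingers close. It gives the time, the measured TCP pose, the force, the opening and the grip force at its end, in the units of the state.
- telemetry.get_obs(): the state, without advancing time (a new reading comes with each control period).
- vision.get_image(name): name is "side" or "top"; returns (picture, depth): 384x512x3 uint8, red, green, blue; 384x512 float32, mm along the optical axis (not along the pixel's ray), 0 where there is no reading.
- vision.camera_info(name): a dict with "fx", "fy", "cx", "cy" (pixels), "k1" (the pictures are not rectified: a ray, as slopes to the right and down, at radius r is drawn at 1 + k1 r^2 times it, then the intrinsics apply), "rvec" (rotation vector, rad) and "tvec" (3), from world to camera coordinates, as OpenCV has them. Camera axes: x right, y down, z forward; pixel columns grow to the right and rows downward; lengths in mm; the calibration is good to about 2 mm. A picture is of the moment at which its call begins. camera_info takes no time and is no camera call.
- job.sign_off(): hands the job in; it is judged then, once.
The state is a dict: "t": time; "q": joint angles; "joint_velocities": joint speeds; "joint_torque": joint torques, N m; "ee_pos": TCP position; "orientation": TCP orientation; "contact_force": force on the tool from outside, world axes, zero at the start; "ft_torque": the same for the moment, N m; "finger_gap": opening from 0.0 (shut) to 1.0 (fully open); "gripper_force": force on a finger pad.
Only numpy, scipy, OpenCV 4.12 (cv2) and the standard library are available. Lean on these libraries where they do the work, as an engineer would, in place of code of your own. Each camera call takes 0.05 s, during which the arm holds its last target. There are 200 camera calls.

## Working session

There is one attempt and no reset: what is moved stays moved. The work goes in short steps, Python scripts to look and compute and a shell command to move; the robot and the scene stay as the last step left them, time stands still between calls to the robot, and variables do not carry over. Pictures are saved under pics/ and viewed, at most 10 in all, crops included, and the job is handed in when it is done.

```bash
ls; mkdir -p pics; cat > h.py <<'E'
import numpy as np, cv2
from bench import telemetry, vision, job
def cam(n):
    c=vision.camera_info(n); R,_=cv2.Rodrigues(np.array(c["rvec"],float)); return c,R,np.array(c["tvec"],float).ravel()
def ray(n,u,v):
    c,R,t=cam(n); x=(u-c["cx"])/c["fx"]; y=(v-c["cy"])/c["fy"]; r=np.hypot(x,y); s=r
    for _ in range(20): s=r/(1+c["k1"]*s*s)
    k=s/r if r>0 else 1
    return -R.T@t, R.T@np.array([x*k,y*k,1.0])
def onz(n,u,v,z):
    o,d=ray(n,u,v); return o+d*(z-o[2])/d[2]
def dep(n,D,u,v):
    o,d=ray(n,u,v); return o+d*float(D[int(v),int(u)])
def proj(n,p):
    c,R,t=cam(n); q=R@np.array(p,float)+t; x,y=q[:2]/q[2]; k=1+c["k1"]*(x*x+y*y)
    return c["fx"]*x*k+c["cx"], c["fy"]*y*k+c["cy"]
def grab(n,f):
    I,D=vision.get_image(n); cv2.imwrite("pics/"+f+".png",I[:,:,::-1]); np.save(f"pics/{f}.npy",D); return I,D
E
python3 - <<'E'
from h import *
for n in("top","side"):
    grab(n,n+"0"); o,d=ray(n,256,192); print(n,o.round(),d.round(2),vision.camera_info(n)["fx"])
print(telemetry.get_obs())
E
```

```text
pics
top [ 353.   19. 1094.] [ 0.18  0.   -0.98] 412.2077930263861
side [1266. -606. 1024.] [-0.56  0.46 -0.68] 479.15074502544525
{'t': 0.1, 'q': array([-1.44911732e+00,  8.78826356e-02,  1.37209907e+00,  3.68730577e-06,
        1.68359372e+00, -1.03081218e-01]), 'joint_velocities': array([-0.00042882, -0.00129165, -0.00272553,  0.00090529, -0.00135851,
       -0.00233572]), 'joint_torque': array([ 1.31497753e-03, -3.41254771e+01, -3.03301013e+01,  7.17894151e-02,
        3.04732681e-02, -1.00221314e-04]), 'ee_pos': array([ 122.53108539, -535.70979189,  223.42239551]), 'orientation': array([-3.13962078e+00, -2.07669754e-04,  2.24760435e-01]), 'contact_force': array([-0.33420189, -0.20262085, -0.11185134]), 'ft_torque': array([ 0.00190821,  0.00661465, -0.0091926 ]), 'gripper_force': 0.0, 'finger_gap': 1.0035128787447904}
```

View pics/top0.png

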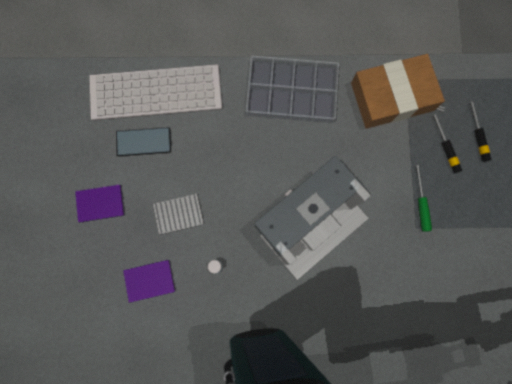

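View pics/side0.png

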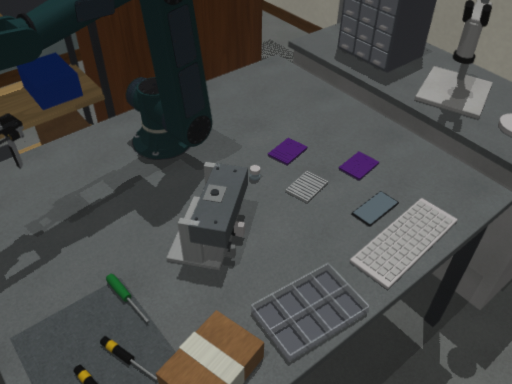

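The top view shows the striped plate at (178,214) and the press beam around (312,208), with its open side facing upper-left. Purple look-alikes lie at (100,203) and (149,281), the jar is at (215,267), and the phone is at (143,142). In the side view, the white tab is at about (239,228) and the knob at about (233,250).

Things that could be mistaken for the plate: the purple pads and the tray at (293,88). The ribbed grey-white plate at (178,214) fits the description. For the tab and knob, the candidates in the side view are (239,228), (233,250) and the white columns at (205,172) and (190,240).

```bash
cat > m.py <<'E'
from h import *
def cloud(n,D):
    out=np.full(D.shape+(3,),np.nan)
    for v in range(D.shape[0]):
        for u in range(D.shape[1]):
            if D[v,u]>0: out[v,u]=0
    c,R,t=cam(n); vv,uu=np.mgrid[:384,:512]
    p=cv2.undistortPoints(np.stack([uu,vv],-1).reshape(-1,1,2).astype(np.float64),np.array([[c["fx"],0,c["cx"]],[0,c["fy"],c["cy"]],[0,0,1.]]),np.array([c["k1"],0,0,0.])).reshape(384,512,2)
    P=np.dstack([p,np.ones((384,512))])*D[...,None]
    return (P-t)@R
E
python3 - <<'E'
from m import *
I=cv2.imread("pics/top0.png"); D=np.load("pics/top0.npy"); C=cloud("top",D)
print("bench z",np.median(C[150:180,200:230,2]))
Z=C[...,2]
def rect(mask,z,n="top"):
    cs,_=cv2.findContours(mask.astype(np.uint8),cv2.RETR_EXTERNAL,cv2.CHAIN_APPROX_NONE); c=max(cs,key=cv2.contourArea)
    w=np.array([onz(n,*p[0],z)[:2] for p in c],np.float32); r=cv2.minAreaRect(w); return r,cv2.boxPoints(r).round(1).tolist(),cv2.contourArea(c)
m=np.zeros(Z.shape,bool); m[140:290,240:380]=1
print("beam",rect(m&(abs(Z-160)<12),160))
hsv=cv2.cvtColor(I,cv2.COLOR_BGR2HSV)
m[:]=0; m[185:245,145:212]=1
mm=(m&(hsv[...,2]>100)).astype(np.uint8); mm=cv2.morphologyEx(mm,cv2.MORPH_CLOSE,np.ones((7,7)))
print("plate",rect(mm,10))
S=cv2.imread("pics/side0.png"); Ds=np.load("pics/side0.npy"); Cs=cloud("side",Ds)
S2=cv2.resize(S[155:275,160:290],None,fx=5,fy=5,interpolation=cv2.INTER_CUBIC); cv2.imwrite("pics/c1.png",S2)
hs=cv2.cvtColor(S,cv2.COLOR_BGR2HSV)
m[:]=0;m[165:210,275:335]=1
mm=(m&(hs[...,2]>100)&(hs[...,1]<60)).astype(np.uint8); mm=cv2.morphologyEx(mm,cv2.MORPH_CLOSE,np.ones((7,7)))
print("plate side",rect(mm,10,"side"))
for n,p in (("tab",(239,228)),("knob",(233,250))): print(n,Cs[p[1],p[0]])
mm=Cs[...,2]; k=(abs(mm-160)<10); k[:, :160]=0;k[:,290:]=0;k[:150]=0;k[290:]=0; print("beam side",rect(k,160,"side"))
E
```

```text
bench z -0.6898487516254073
beam (((481.9183349609375, -107.90248107910156), (123.77388763427734, 249.3513641357422), 39.234161376953125), [[355.1000061035156, -50.5], [512.7999877929688, -243.60000610351562], [608.7000122070312, -165.3000030517578], [451.0, 27.799999237060547]], 4622.0)
plate (((502.0030212402344, 229.60745239257812), (138.03790283203125, 130.545166015625), 80.50749206542969), [[426.20001220703125, 172.3000030517578], [555.0, 150.8000030517578], [577.7999877929688, 286.8999938964844], [449.0, 308.3999938964844]], 1716.5)
plate side (((513.1226196289062, 233.9607391357422), (114.33576202392578, 120.89542388916016), 12.484214782714844), [[444.20001220703125, 280.6000061035156], [470.3999938964844, 162.60000610351562], [582.0, 187.3000030517578], [555.9000244140625, 305.29998779296875]], 673.0)
tab [543.21959691 -70.38604111  48.32701236]
knob [ 597.852614   -132.04983274   50.66120817]
beam side (((491.5748291015625, -110.6632080078125), (126.08726501464844, 256.8209533691406), 39.08004379272461), [[361.70001220703125, -50.70000076293945], [523.5999755859375, -250.10000610351562], [621.5, -170.60000610351562], [459.6000061035156, 28.799999237060547]], 2558.0)
```

View pics/c1.png

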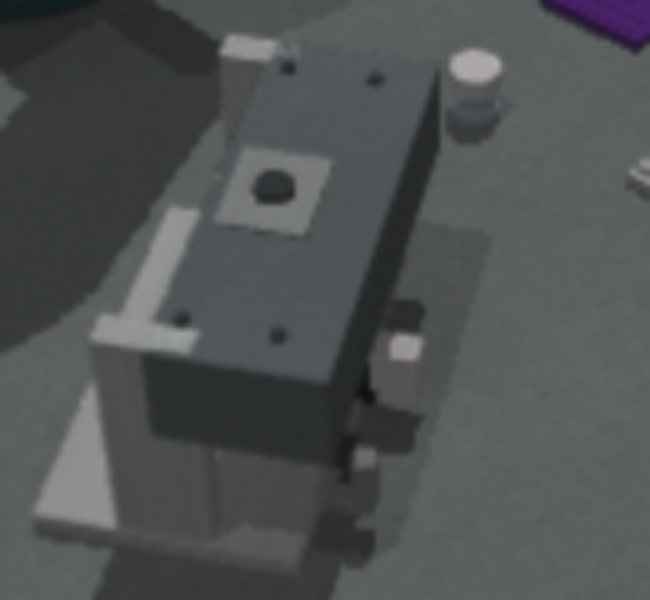

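The crop confirms the white tab, its top at about (241,224) in the side view. The round knob's top is at about (233,247), nearer the press's right end. Next I'll refine the tab, knob and plate.

```bash
python3 - <<'E'
from m import *
T=cv2.imread("pics/top0.png"); S=cv2.imread("pics/side0.png")
for n,I,b in(("top",T,(195,245,145,212)),("side",S,(165,208,278,335))):
    g=cv2.cvtColor(I,cv2.COLOR_BGR2GRAY)[b[0]:b[1],b[2]:b[3]]
    m=(g>110).astype(np.uint8); m=cv2.morphologyEx(m,cv2.MORPH_CLOSE,np.ones((5,5)))
    k,l,st,_=cv2.connectedComponentsWithStats(m); i=1+np.argmax(st[1:,4]); print(n,st[i],np.median(g))
    cs,_=cv2.findContours((l==i).astype(np.uint8),cv2.RETR_EXTERNAL,cv2.CHAIN_APPROX_NONE)
    w=np.array([onz(n,p[0][0]+b[2],p[0][1]+b[0],10)[:2] for p in cs[0]],np.float32); r=cv2.minAreaRect(w); print(r)
# fine crops
a=cv2.resize(T[185:245,145:215],None,fx=5.5,fy=5.5,interpolation=cv2.INTER_CUBIC)
b=cv2.resize(T[175:235,270:340],None,fx=5.5,fy=5.5,interpolation=cv2.INTER_CUBIC)
cv2.imwrite("pics/c2.png",np.hstack([a,b]))
print("tab side",onz("side",241,224.4,58),"knob side",onz("side",233,246.6,60))
M=np.array(onz("side",241,224.4,58)); 
E
```

```text
top [   8    0   50   39 1447] 97.0
((498.52423095703125, 230.853759765625), (90.2734603881836, 119.89788818359375), 12.51621150970459)
side [  8   6  42  30 659] 95.0
((500.0010070800781, 230.49176025390625), (83.53721618652344, 117.85743713378906), 12.517561912536621)
tab side [543.08948421 -63.18047406  58.        ] knob side [ 594.94994149 -129.60257725   60.        ]
```

View pics/c2.png

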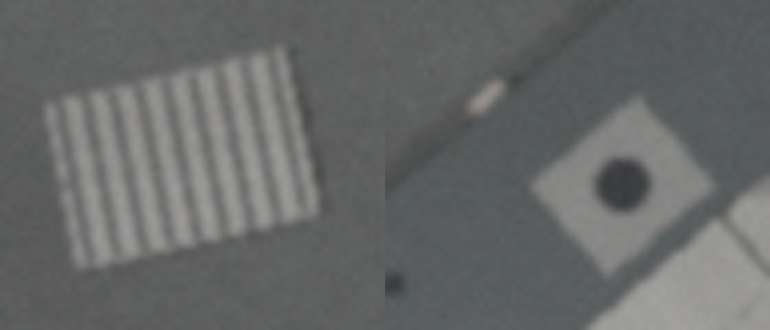

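The left half of the crop shows the plate cleanly, about x 500, y 230.7, long axis at 102.5°. In the right half, the tab's outer end peeks out from under the beam at top pixel (288,192).

```bash
cat > plan.py <<'E'
from h import *
from scipy.spatial.transform import Rotation as Ro
yaw=np.deg2rad(-50.85); px=np.array([np.cos(yaw),np.sin(yaw),0]); py=np.array([-np.sin(yaw),np.cos(yaw),0]); Zv=np.array([0,0,1.])
def ori(pyv,lean):
    z=-(pyv*np.sin(lean)+Zv*np.cos(lean)); y=np.cross(pyv,Zv); return Ro.from_matrix(np.c_[np.cross(y,z),y,z])
def state(): 
    o=telemetry.get_obs(); return np.array(o["ee_pos"]),Ro.from_euler("xyz",o["orientation"]),o
def delta(pt,Rt):
    p,R,o=state(); print("d_cm",((pt-p)/10).round(2),"rot_deg",np.rad2deg((Rt*R.inv()).as_rotvec()).round(2))
E
python3 - <<'E'
from plan import *
p=onz("top",287.5,191.4,58); print("tab outer(top)",p, "->tab ctr",p-14*py)
s=onz("side",241,224.4,58); k=onz("side",233,246.6,60)
print("tab s",s,"origin via tab",s-25*py,"knob rel",(k-s)@px,(k-s)@py)
print("jar",onz("top",215,267,40),"phone",onz("top",143,142,8))
B=np.array([529.85,-68.75,0]);print("beam front mid(top)->tab",B+3*py)
E
```

```text
tab outer(top) [542.33326719 -58.45627817  58.        ] ->tab ctr [531.47632679 -67.2952173   58.        ]
tab s [543.08948421 -63.18047406  58.        ] origin via tab [523.70209063 -78.96429395  58.        ] knob rel 84.25230295227202 -1.718216671189999
jar [354.14704785 127.69528892  40.        ] phone [692.89517836 328.14246849   8.        ]
beam front mid(top)->tab [532.17648723 -66.85594161   0.        ]
```

```bash
cat >> plan.py <<'E'
L=np.deg2rad(40); R1=ori(py,L); up=np.sin(L)*py+np.cos(L)*Zv
O=np.array([514.0,-84.3,0])
def P(x,y,z): return O+x*px+y*py+z*Zv
E
python3 - <<'E'
from plan import *
knob=P(86,27,50); print(knob,knob+110*up, (110*up/10).round(2)); delta(knob+110*up,R1)
p,R,o=state(); print("yaw only / tilt only", np.rad2deg((ori(py,1e-9)*R.inv()).as_rotvec()), np.rad2deg((R1*ori(py,1e-9).inv()).as_rotvec()))
E
```

```text
[ 589.23472547 -133.94610844   50.        ] [644.06742153 -89.30527547 134.26488874] [5.48 4.46 8.43]
d_cm [52.15 44.64 -8.92] rot_deg [-17.8   36.22  25.23]
yaw only / tilt only [-0.10769311 -0.03920107 26.27215529] [-2.52541118e+01  3.10198297e+01 -6.49214993e-15]
```

```bash
python3 -m crank '[{"delta_pos":[2,2,4],"delta_rot":[0,0,0],"claw":0.4},{"delta_pos":[5,4,8],"delta_rot":[0,0,3],"claw":0.4},{"delta_pos":[9,8,10],"delta_rot":[0,0,8],"claw":0.4},{"delta_pos":[13,11,10],"delta_rot":[0,0,14],"claw":0.4},{"delta_pos":[17,14,10],"delta_rot":[0,0,20],"claw":0.4},{"delta_pos":[21,17.5,10],"delta_rot":[0,0,26],"claw":0.4},{"delta_pos":[25,21,10],"delta_rot":[0,0,26],"claw":0.4},{"delta_pos":[29,24.5,10],"delta_rot":[-3,6,26],"claw":0.4},{"delta_pos":[33,28,10],"delta_rot":[-6,12,26],"claw":0.4},{"delta_pos":[37,32,10],"delta_rot":[-9,18,26],"claw":0.4},{"delta_pos":[41,35.5,9],"delta_rot":[-12,24,26],"claw":0.4},{"delta_pos":[45,39,8],"delta_rot":[-15,30,26],"claw":0.4}]' 40
python3 - <<'E'
from plan import *
knob=P(86,27,50); p,R,o=state(); print(p,o["q"].round(2)); delta(knob+70*up,R1);delta(knob,R1)
E
```

```text
t: 1.3
ee_pos: [544.9, -169.9, 311.7]
orientation: [3.134, 0.583, 0.69]
contact_force: [0.3, -1.2, 0.4]
finger_gap: 0.602
gripper_force: 0.0
[ 544.90409384 -169.8824259   311.68315028] [-0.16  0.4   0.93 -0.52  2.15  0.5 ]
d_cm [  7.92   6.43 -20.81] rot_deg [-3.91  5.3  -0.63]
d_cm [  4.43   3.59 -26.17] rot_deg [-3.91  5.3  -0.63]
```

```bash
python3 -m crank '[{"delta_pos":[4,3,0],"delta_rot":[-4,5.3,-0.6],"claw":0.4},{"delta_pos":[8,6.5,-2],"delta_rot":[-4,5.3,-0.6],"claw":0.4},{"delta_pos":[8.5,7,-6],"delta_rot":[-4,5.3,-0.6],"claw":0.4},{"delta_pos":[8.5,7,-10],"delta_rot":[-4,5.3,-0.6],"claw":0.4},{"delta_pos":[8.5,7,-14],"delta_rot":[-4,5.3,-0.6],"claw":0.4},{"delta_pos":[8.3,6.8,-17],"delta_rot":[-4,5.3,-0.6],"claw":0.4},{"delta_pos":[8,6.4,-19.5],"delta_rot":[-4,5.3,-0.6],"claw":0.4},{"delta_pos":[7.9,6.4,-20.8],"delta_rot":[-4,5.3,-0.6],"claw":0.4},{"delta_pos":[7.9,6.4,-20.8],"delta_rot":[-4,5.3,-0.6],"claw":0.4},{"delta_pos":[7.9,6.4,-20.8],"delta_rot":[-4,5.3,-0.6],"claw":0.4}]' 40
python3 - <<'E'
from plan import *
knob=P(86,27,50); p,R,o=state(); print(p,o["q"].round(2)); delta(knob,R1)
I,D=grab("side","s1"); S=I[:,:,::-1][150:270,170:300]; cv2.imwrite("pics/s1c.png",cv2.resize(S,None,fx=5,fy=5,interpolation=cv2.INTER_CUBIC))
E
```

```text
t: 2.3
ee_pos: [622.9, -108.0, 103.6]
orientation: [-3.14, 0.695, 0.683]
contact_force: [0.5, -0.6, 0.8]
finger_gap: 0.599
gripper_force: 0.0
[ 622.90081048 -107.9646385   103.58641296] [-0.04  0.71  0.92 -0.49  2.02  0.75]
d_cm [-3.37 -2.6  -5.36] rot_deg [-0.14  0.09  0.06]
```

View pics/s1c.png

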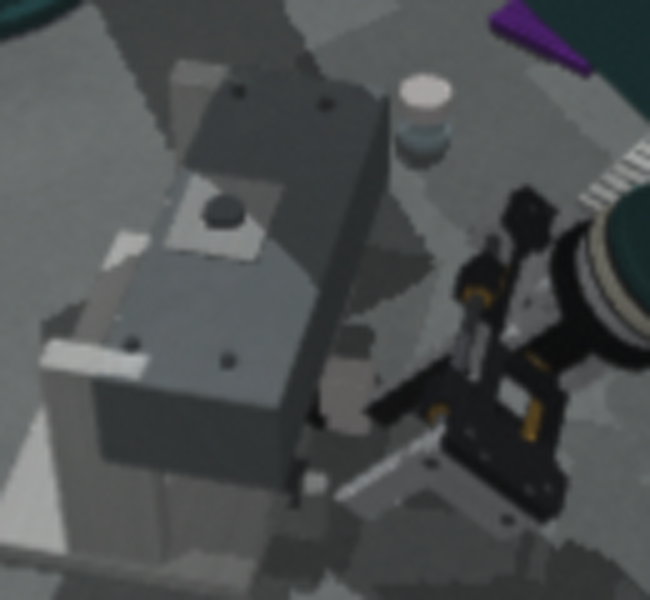

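The fingers straddle the knob: tips at crop (345,495) and (375,412), knob top at (315,482), which is on the approach line. I'll go in.

```bash
python3 -m crank '[{"delta_pos":[-0.9,-0.7,-1.5],"delta_rot":[0,0,0],"claw":0.4},{"delta_pos":[-1.8,-1.4,-3],"delta_rot":[0,0,0],"claw":0.4},{"delta_pos":[-2.6,-2,-4.2],"delta_rot":[0,0,0],"claw":0.4},{"delta_pos":[-3.2,-2.5,-5],"delta_rot":[0,0,0],"claw":0.4},{"delta_pos":[-3.4,-2.6,-5.3],"delta_rot":[0,0,0],"claw":0.4},{"delta_pos":[-3.4,-2.6,-5.3],"delta_rot":[0,0,0],"claw":0.6},{"delta_pos":[-3.4,-2.6,-5.3],"delta_rot":[0,0,0],"claw":0.75},{"delta_pos":[-3.4,-2.6,-5.3],"delta_rot":[0,0,0],"claw":0.95},{"delta_pos":[-3.4,-2.6,-5.3],"delta_rot":[0,0,0],"claw":0.95},{"delta_pos":[-3.4,-2.6,-5.3],"delta_rot":[0,0,0],"claw":0.95},{"delta_pos":[-3.4,-2.6,-5.3],"delta_rot":[0,0,0],"claw":0.95}]' 20
python3 -c "
from plan import *
p,R,o=state();print(o['contact_force'],(p-O)@px,(p-O)@py,p[2])
print((px*1).round(3),(py).round(3))"
```

```text
t: 3.45
ee_pos: [588.5, -133.4, 50.0]
orientation: [-3.138, 0.696, 0.684]
contact_force: [-0.5, 2.7, 1.3]
finger_gap: 0.164
gripper_force: 20.0
[-0.46656519  2.68196345  1.32056056] 85.09504674102635 26.73551295297404 49.950863878829765
[ 0.631 -0.775  0.   ] [0.775 0.631 0.   ]
```

```bash
python3 -m crank '[{"delta_pos":[0.3,-0.4,0],"delta_rot":[0,0,0],"claw":0.95},{"delta_pos":[0.65,-0.8,0],"delta_rot":[0,0,0],"claw":0.95},{"delta_pos":[0.95,-1.15,0],"delta_rot":[0,0,0],"claw":0.95},{"delta_pos":[1.25,-1.55,0],"delta_rot":[0,0,0],"claw":0.95},{"delta_pos":[1.6,-1.95,0],"delta_rot":[0,0,0],"claw":0.95},{"delta_pos":[1.9,-2.3,0],"delta_rot":[0,0,0],"claw":0.95},{"delta_pos":[1.9,-2.3,0],"delta_rot":[0,0,0],"claw":0.95}]' 20
python3 -c "
from plan import *
p,R,o=state();f=o['contact_force'];print(f@px,f@py,(p-O)@px,(p-O)@py)"
```

```text
t: 4.15
ee_pos: [608.4, -158.0, 49.9]
orientation: [3.141, 0.695, 0.682]
contact_force: [2.1, 1.2, 2.5]
finger_gap: 0.168
gripper_force: 20.0
0.36867083346351526 2.3833876354683583 116.74009985033261 26.697249925299115
```

```bash
python3 -m crank '[{"delta_pos":[0.1,-0.1,0],"delta_rot":[0,0,0],"claw":0.95},{"delta_pos":[0.15,-0.2,0],"delta_rot":[0,0,0],"claw":0.95},{"delta_pos":[0.25,-0.3,0],"delta_rot":[0,0,0],"claw":0.95},{"delta_pos":[0.25,-0.3,0],"delta_rot":[0,0,0],"claw":0.95}]' 20
python3 -c "
from plan import *
p,R,o=state();f=o['contact_force'];print(f@px,f@py,(p-O)@px,(p-O)@py)"
```

```text
t: 4.55
ee_pos: [609.6, -159.5, 49.9]
orientation: [-3.138, 0.696, 0.684]
contact_force: [-0.2, 5.0, 3.5]
finger_gap: 0.163
gripper_force: 20.0
-3.9965699608736722 3.0041196714506837 118.692578863665 26.702200799933223
```

```bash
python3 -m crank '[{"delta_pos":[0.1,-0.15,0],"delta_rot":[0,0,0],"claw":0.95},{"delta_pos":[0.2,-0.25,0],"delta_rot":[0,0,0],"claw":0.95},{"delta_pos":[0.2,-0.25,0],"delta_rot":[0,0,0],"claw":0.95}]' 20
python3 -c "
from plan import *
p,R,o=state();f=o['contact_force'];print(f@px,f@py,(p-O)@px,(p-O)@py)"
```

```text
t: 4.85
ee_pos: [609.7, -159.6, 49.8]
orientation: [-3.129, 0.698, 0.688]
contact_force: [-4.8, 10.5, 5.3]
finger_gap: 0.168
gripper_force: 20.0
-11.183585519566261 2.9672088965902876 118.82315591112798 26.66383283119278
```

At the end stop (−11 N, no further motion), so the stroke is full. I'll open, back out, and shift to the tab.

```bash
python3 -m crank '[{"delta_pos":[-0.2,0.25,0],"delta_rot":[0,0,0],"claw":0.7},{"delta_pos":[-0.2,0.25,0],"delta_rot":[0,0,0],"claw":0.5},{"delta_pos":[-0.2,0.25,0],"delta_rot":[0,0,0],"claw":0.4},{"delta_pos":[0.8,1.2,1.5],"delta_rot":[0,0,0],"claw":0.4},{"delta_pos":[1.8,2,3],"delta_rot":[0,0,0],"claw":0.4},{"delta_pos":[2.8,2.8,4.5],"delta_rot":[0,0,0],"claw":0.4},{"delta_pos":[2.8,2.8,4.5],"delta_rot":[0,0,0],"claw":0.4}]' 20
python3 - <<'E'
from plan import *
O2=O-1.2*px; tab=O2+25*py+np.array([0,0,47])
print(tab); delta(tab+60*up,R1); print((-60*up/10).round(2)); delta(tab,R1)
E
```

```text
t: 5.55
ee_pos: [642.0, -134.5, 96.7]
orientation: [3.138, 0.692, 0.681]
contact_force: [-0.0, -0.3, 0.2]
finger_gap: 0.599
gripper_force: 0.0
[532.62977022 -67.58558522  47.        ]
d_cm [-7.95  9.13 -0.38] rot_deg [-0.09  0.35  0.01]
[-2.99 -2.43 -4.6 ]
d_cm [-10.94   6.69  -4.97] rot_deg [-0.09  0.35  0.01]
```

```bash
python3 -m crank '[{"delta_pos":[-1.5,2.5,0.5],"delta_rot":[0,0,0],"claw":0.4},{"delta_pos":[-4,5,0.5],"delta_rot":[0,0,0],"claw":0.4},{"delta_pos":[-6.5,7.5,0],"delta_rot":[0,0.3,0],"claw":0.4},{"delta_pos":[-7.9,9.1,-0.4],"delta_rot":[0,0.3,0],"claw":0.4},{"delta_pos":[-7.9,9.1,-0.4],"delta_rot":[0,0.3,0],"claw":0.4},{"delta_pos":[-7.9,9.1,-0.4],"delta_rot":[0,0.3,0],"claw":0.4}]' 20
python3 - <<'E'
from plan import *
O2=O-1.2*px; tab=O2+25*py+np.array([0,0,47]); delta(tab,R1)
I,D=grab("side","s2"); S=I[:,:,::-1][150:270,170:300]; cv2.imwrite("pics/s2c.png",cv2.resize(S,None,fx=5,fy=5,interpolation=cv2.INTER_CUBIC))
E
```

```text
t: 6.15
ee_pos: [560.9, -44.3, 90.3]
orientation: [-3.136, 0.701, 0.686]
contact_force: [-0.4, -0.6, 0.6]
finger_gap: 0.6
gripper_force: 0.0
d_cm [-2.82 -2.33 -4.33] rot_deg [-0.1  -0.29  0.04]
```

View pics/s2c.png

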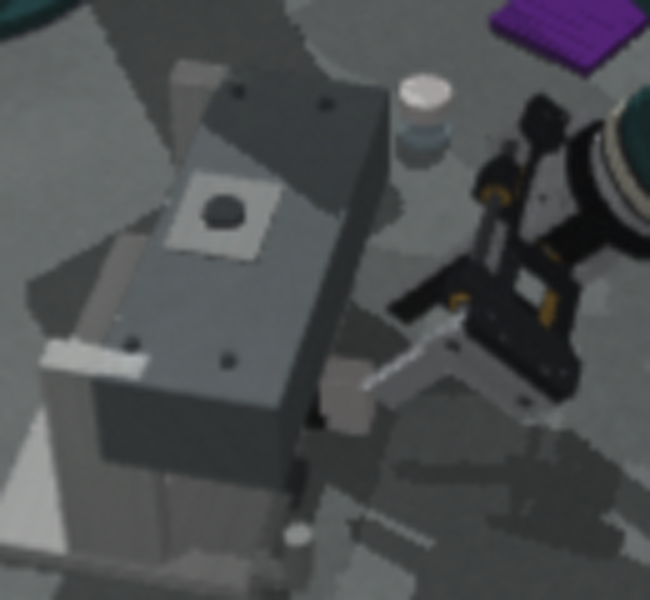

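The knob now sits at crop (298,532), well away from its start, and the finger midline aims at the tab top (345,372). I'll grasp it.

```bash
python3 -m crank '[{"delta_pos":[-0.9,-0.7,-1.4],"delta_rot":[0,0,0],"claw":0.4},{"delta_pos":[-1.8,-1.5,-2.8],"delta_rot":[0,0,0],"claw":0.4},{"delta_pos":[-2.5,-2,-3.8],"delta_rot":[0,-0.3,0],"claw":0.4},{"delta_pos":[-2.8,-2.3,-4.3],"delta_rot":[0,-0.3,0],"claw":0.4},{"delta_pos":[-2.8,-2.3,-4.3],"delta_rot":[0,-0.3,0],"claw":0.6},{"delta_pos":[-2.8,-2.3,-4.3],"delta_rot":[0,-0.3,0],"claw":0.7},{"delta_pos":[-2.8,-2.3,-4.3],"delta_rot":[0,-0.3,0],"claw":0.8},{"delta_pos":[-2.8,-2.3,-4.3],"delta_rot":[0,-0.3,0],"claw":0.95},{"delta_pos":[-2.8,-2.3,-4.3],"delta_rot":[0,-0.3,0],"claw":0.95},{"delta_pos":[-2.8,-2.3,-4.3],"delta_rot":[0,-0.3,0],"claw":0.95}]' 45
python3 -c "
from plan import *
p,R,o=state();f=o['contact_force'];print(f@px,f@py,f[2],(p-O)@px,(p-O)@py,p[2])"
```

```text
t: 7.2
ee_pos: [533.5, -66.3, 48.1]
orientation: [-3.14, 0.695, 0.684]
contact_force: [2.2, 0.6, 1.0]
finger_gap: 0.212
gripper_force: 45.0
0.9172973618345892 2.066550178278998 0.958690430833396 -1.6286900935700739 26.44740678236016 48.083355828365086
```

```bash
python3 -m crank '[{"delta_pos":[0.4,0.32,0],"delta_rot":[0,0,0],"claw":0.95},{"delta_pos":[1.16,0.95,0],"delta_rot":[0,0,0],"claw":0.95},{"delta_pos":[2.1,1.7,0],"delta_rot":[0,0,0],"claw":0.95},{"delta_pos":[3.1,2.52,0],"delta_rot":[0,0,0],"claw":0.95},{"delta_pos":[4.1,3.34,0],"delta_rot":[0,0,0],"claw":0.95},{"delta_pos":[4.65,3.8,0],"delta_rot":[0,0,0],"claw":0.95}]' 45
python3 -c "
from plan import *
p,R,o=state();f=o['contact_force'];print(f@px,f@py,f[2],(p-O)@px,(p-O)@py,p[2])"
```

```text
t: 7.8
ee_pos: [580.2, -27.8, 47.8]
orientation: [-3.139, 0.697, 0.684]
contact_force: [-2.2, -1.0, 1.2]
finger_gap: 0.21
gripper_force: 45.0
-0.5546059514584967 -2.3401285111558177 1.1541685592677593 -2.081959301257548 87.00467532957343 47.75609061111572
```

```bash
python3 -m crank '[{"delta_pos":[0.8,0.65,0],"delta_rot":[0,0,0],"claw":0.95},{"delta_pos":[1.8,1.47,0.05],"delta_rot":[0,0,0],"claw":0.95},{"delta_pos":[2.8,2.28,0.1],"delta_rot":[0,0,0],"claw":0.95},{"delta_pos":[3.8,3.1,0.15],"delta_rot":[0,0,0],"claw":0.95},{"delta_pos":[4.8,3.91,0.2],"delta_rot":[0,0,0],"claw":0.95},{"delta_pos":[5.6,4.56,0.5],"delta_rot":[0,0,0],"claw":0.95},{"delta_pos":[6,4.9,1],"delta_rot":[0,0,0],"claw":0.95},{"delta_pos":[6,4.9,1.5],"delta_rot":[0,0,0],"claw":0.95},{"delta_pos":[6,4.9,1.5],"delta_rot":[0,0,0],"claw":0.95}]' 45
python3 - <<'E'
from plan import *
p,R,o=state();f=o['contact_force'];print(f,o["ft_torque"],(p-O)@px,(p-O)@py,p[2],o["q"].round(2))
I,D=grab("side","s3"); S=I[:,:,::-1][120:260,180:360]; cv2.imwrite("pics/s3c.png",cv2.resize(S,None,fx=4,fy=4,interpolation=cv2.INTER_CUBIC))
E
```

```text
t: 8.7
ee_pos: [639.9, 20.6, 63.6]
orientation: [-3.141, 0.695, 0.683]
contact_force: [0.1, 0.1, -1.9]
finger_gap: 0.208
gripper_force: 45.0
[ 0.11852367  0.14301466 -1.86000033] [ 0.38217359 -0.5113875   0.02541312] -1.8000165512071025 163.87712494782178 63.59739536094655 [ 0.12  0.82  0.83 -0.4   2.07  0.92]
```

View pics/s3c.png

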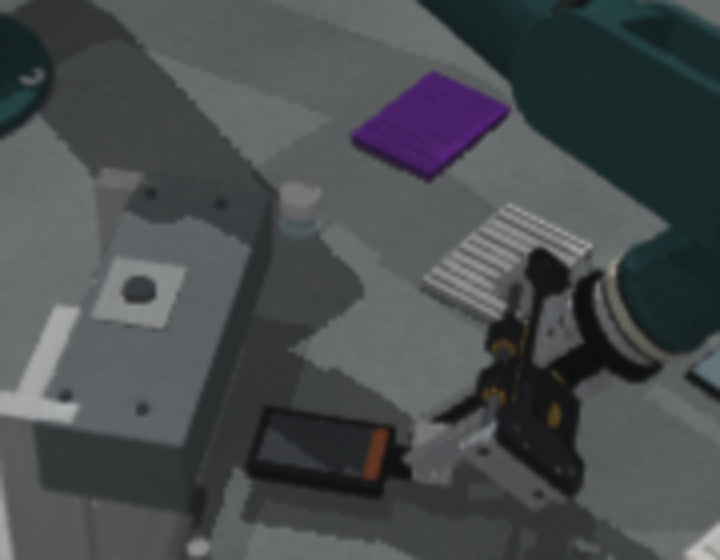

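The carrier is gripped and clear of the press: body at crop (320,450), plate at (505,260). Next I'll lift, turn it 63° and carry it above the plate.

```bash
python3 -m crank '[{"delta_pos":[0,0.3,1],"delta_rot":[0,0,0],"claw":0.95},{"delta_pos":[-0.5,1,2.5],"delta_rot":[0,0,3],"claw":0.95},{"delta_pos":[-1.5,3,4],"delta_rot":[0,0,8],"claw":0.95},{"delta_pos":[-3,6,5],"delta_rot":[0,0,14],"claw":0.95},{"delta_pos":[-4.5,9,5],"delta_rot":[0,0,21],"claw":0.95},{"delta_pos":[-6,12,5],"delta_rot":[0,0,28],"claw":0.95},{"delta_pos":[-8,15,5],"delta_rot":[0,0,35],"claw":0.95},{"delta_pos":[-10,18,5],"delta_rot":[0,0,42],"claw":0.95},{"delta_pos":[-11.7,21,5],"delta_rot":[0,0,49],"claw":0.95},{"delta_pos":[-13.2,24,5],"delta_rot":[0,0,55],"claw":0.95},{"delta_pos":[-14.5,26.5,5],"delta_rot":[0,0,60],"claw":0.95},{"delta_pos":[-15.3,28,5],"delta_rot":[0,0,63],"claw":0.95}]' 45
python3 - <<'E'
from plan import *
a=np.deg2rad(102.5); y=np.array([np.cos(a),np.sin(a),0])
R2=ori(y,L); T=np.array([500,230.7,0])+78.95*y+np.array([0,0,75]); print(T); delta(T,R2)
E
```

```text
t: 9.95
ee_pos: [484.4, 302.5, 113.6]
orientation: [-3.139, 0.695, 1.789]
contact_force: [-0.2, -0.3, -1.0]
finger_gap: 0.209
gripper_force: 45.0
[482.91209248 307.77856976  75.        ]
d_cm [-0.15  0.53 -3.86] rot_deg [-0.16 -0.15  0.12]
```

```bash
python3 -m crank '[{"delta_pos":[-0.1,0.3,-0.8],"delta_rot":[0,0,0],"claw":0.95},{"delta_pos":[-0.15,0.5,-2],"delta_rot":[0,0,0],"claw":0.95},{"delta_pos":[-0.15,0.5,-3],"delta_rot":[0,0,0],"claw":0.95},{"delta_pos":[-0.15,0.5,-3.6],"delta_rot":[0,0,0],"claw":0.95},{"delta_pos":[-0.15,0.5,-3.9],"delta_rot":[0,0,0],"claw":0.95},{"delta_pos":[-0.15,0.5,-3.9],"delta_rot":[0,0,0],"claw":0.95},{"delta_pos":[-0.15,0.5,-3.9],"delta_rot":[0,0,0],"claw":0.95}]' 45
python3 - <<'E'
from m import *
from plan import state
p,R,o=state(); print(p,o["orientation"],o["contact_force"])
I,D=grab("top","t4"); J,E=grab("side","s4")
a=cv2.resize(I[150:270,110:240],(390,360),interpolation=cv2.INTER_CUBIC); b=cv2.resize(J[120:240,250:380],(390,360),interpolation=cv2.INTER_CUBIC)
cv2.imwrite("pics/c4.png",np.hstack([a,b])[:,:,::-1])
C=cloud("top",D)
print("battery depth z near plate centre", [(dy,np.round(C[int(v),int(u)],0)) for dy in(-30,0,30) for u,v in [proj("top",(500-.216*dy,230.7+.976*dy,55))]])
E
```

```text
t: 10.65
ee_pos: [485.4, 305.2, 73.9]
orientation: [-3.14, 0.696, 1.782]
contact_force: [-0.5, -0.5, -1.9]
finger_gap: 0.209
gripper_force: 45.0
[485.42445366 305.16147588  73.90143664] [-3.13967603  0.69610871  1.78220549] [-0.45125787 -0.46442463 -1.92892383]
battery depth z near plate centre [(-30, array([509., 204.,  51.])), (0, array([501., 231.,  55.])), (30, array([494., 261.,  55.]))]
```

View pics/c4.png

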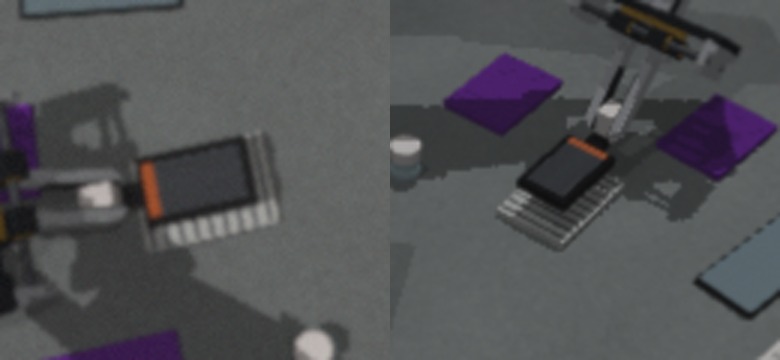

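The carrier is over the plate, roughly aligned: left view shows body at crop (197,180) with the plate beneath it at (208,190). I'll measure the body from its dark/orange mask and check for droop.

```bash
cat > meas.py <<'E'
from m import *
def body(tag,zt):
    res=[]
    for n in("top","side"):
        D=np.load(f"pics/{tag[n]}.npy"); I=cv2.imread(f"pics/{tag[n]}.png"); C=cloud(n,D)
        a=np.deg2rad(102.5); X=C[...,0]-500; Y=C[...,1]-230.7
        lx=X*np.sin(a)-Y*np.cos(a); ly=X*np.cos(a)+Y*np.sin(a)
        g=cv2.cvtColor(I,cv2.COLOR_BGR2GRAY).astype(int); sat=I.max(2).astype(int)-I.min(2)
        m=(abs(C[...,2]-zt)<14)&(abs(lx)<50)&(abs(ly)<56)&((g<72)|(sat>40))
        m=cv2.morphologyEx(m.astype(np.uint8),cv2.MORPH_OPEN,np.ones((5,5)))
        k,l,st,_=cv2.connectedComponentsWithStats(m); m=l==1+np.argmax(st[1:,4])
        cs,_=cv2.findContours(m.astype(np.uint8),cv2.RETR_EXTERNAL,cv2.CHAIN_APPROX_NONE)
        w=np.array([onz(n,*p[0],zt)[:2] for p in cs[0]],np.float32); print(n,cv2.minAreaRect(w))
        e=cv2.erode(m.astype(np.uint8),np.ones((5,5)))>0
        A=np.c_[lx[e],ly[e],np.ones(e.sum())]; s=np.linalg.lstsq(A,C[...,2][e],rcond=None)[0]; print("  slope x,y (rad), z0",s.round(4),e.sum())
E
python3 - <<'E'
from meas import *
body({"top":"t4","side":"s4"},53)
E
```

```text
top ((497.5577697753906, 231.8931884765625), (60.56761932373047, 104.46318817138672), 12.42874526977539)
  slope x,y (rad), z0 [-1.40000e-03 -2.20000e-03  5.29894e+01] 514
side ((508.5715026855469, 227.59149169921875), (65.17085266113281, 111.44115447998047), 11.995555877685547)
  slope x,y (rad), z0 [-3.28000e-02 -5.00000e-04  5.27389e+01] 263
```

```bash
python3 -m crank '[{"delta_pos":[0,0.1,-0.4],"delta_rot":[0,0,0],"claw":0.95},{"delta_pos":[-0.1,0.2,-1],"delta_rot":[0,0,0],"claw":0.95},{"delta_pos":[-0.1,0.25,-1.6],"delta_rot":[0,0,0],"claw":0.95},{"delta_pos":[-0.1,0.25,-2.1],"delta_rot":[0,0,0],"claw":0.95},{"delta_pos":[-0.1,0.25,-2.4],"delta_rot":[0,0,0],"claw":0.95},{"delta_pos":[-0.1,0.25,-2.6],"delta_rot":[0,0,0],"claw":0.95},{"delta_pos":[-0.1,0.25,-2.75],"delta_rot":[0,0,0],"claw":0.95},{"delta_pos":[-0.1,0.25,-2.85],"delta_rot":[0,0,0],"claw":0.95},{"delta_pos":[-0.1,0.25,-2.85],"delta_rot":[0,0,0],"claw":0.95}]' 45
python3 - <<'E'
from meas import *
from plan import state
p,R,o=state(); print(p,o["contact_force"],o["ft_torque"]); grab("top","t5"); grab("side","s5"); body({"top":"t5","side":"s5"},24)
E
```

```text
t: 11.65
ee_pos: [484.0, 308.0, 45.3]
orientation: [-3.139, 0.696, 1.783]
contact_force: [0.4, 0.2, -1.8]
finger_gap: 0.208
gripper_force: 45.0
[484.03756842 308.00958357  45.27293799] [ 0.36084599  0.22876465 -1.78985981] [ 0.55887317 -0.00976002  0.02052042]
top ((496.4354553222656, 234.18397521972656), (59.89282989501953, 102.95469665527344), 11.438457489013672)
  slope x,y (rad), z0 [-4.60000e-03 -6.40000e-03  2.45061e+01] 446
side ((506.9542236328125, 232.08815002441406), (67.46529388427734, 113.77056121826172), 10.479644775390625)
  slope x,y (rad), z0 [-1.01000e-02  1.66000e-02  2.38206e+01] 255
```

```bash
python3 -m crank '[{"delta_pos":[0,0,-0.05],"delta_rot":[0,0,0],"claw":0.95},{"delta_pos":[0,0,-0.1],"delta_rot":[0,0,0],"claw":0.95},{"delta_pos":[0,0,-0.13],"delta_rot":[0,0,0],"claw":0.95},{"delta_pos":[0,0,-0.13],"delta_rot":[0,0,0],"claw":0.95}]' 45
```

```text
t: 12.15
ee_pos: [484.0, 308.0, 44.1]
orientation: [-3.14, 0.696, 1.783]
contact_force: [-0.7, -0.6, -1.3]
finger_gap: 0.212
gripper_force: 45.0
```

```bash
python3 -m crank '[{"delta_pos":[0,0,-0.04],"delta_rot":[0,0,0],"claw":0.95},{"delta_pos":[0,0,-0.08],"delta_rot":[0,0,0],"claw":0.95},{"delta_pos":[0,0,-0.08],"delta_rot":[0,0,0],"claw":0.95}]' 45
```

```text
t: 12.45
ee_pos: [484.0, 308.1, 44.0]
orientation: [-3.14, 0.696, 1.783]
contact_force: [-2.4, 1.3, 3.7]
finger_gap: 0.204
gripper_force: 45.0
```

Contact (+3.7 N). I'll release and back out along the tool axis.

```bash
python3 -m crank '[{"delta_pos":[0,0,0],"delta_rot":[0,0,0],"claw":0.75},{"delta_pos":[0,0,0],"delta_rot":[0,0,0],"claw":0.6},{"delta_pos":[0,0,0],"delta_rot":[0,0,0],"claw":0.5},{"delta_pos":[0,0,0],"delta_rot":[0,0,0],"claw":0.5},{"delta_pos":[-0.15,0.6,0.75],"delta_rot":[0,0,0],"claw":0.5},{"delta_pos":[-0.4,1.9,2.3],"delta_rot":[0,0,0],"claw":0.5},{"delta_pos":[-0.8,3.8,4.6],"delta_rot":[0,0,0],"claw":0.5},{"delta_pos":[-1.2,5.5,7],"delta_rot":[0,0,0],"claw":0.5},{"delta_pos":[-1.5,6.5,10],"delta_rot":[0,0,0],"claw":0.5},{"delta_pos":[-1.5,6.5,12],"delta_rot":[0,0,0],"claw":0.5},{"delta_pos":[-1.5,6.5,12],"delta_rot":[0,0,0],"claw":0.5}]' 45
python3 - <<'E'
from meas import *
I,D=grab("top","t6"); J,E=grab("side","s6"); body({"top":"t6","side":"s6"},24)
a=cv2.resize(I[150:270,110:240],(390,360),interpolation=cv2.INTER_CUBIC); b=cv2.resize(J[140:260,210:340],(390,360),interpolation=cv2.INTER_CUBIC)
cv2.imwrite("pics/c6.png",np.hstack([a,b])[:,:,::-1])
E
```

```text
t: 13.55
ee_pos: [470.1, 374.3, 167.3]
orientation: [3.135, 0.692, 1.778]
contact_force: [0.4, 0.3, 0.3]
finger_gap: 0.5
gripper_force: 0.0
top ((496.39178466796875, 233.67141723632812), (59.727142333984375, 102.11172485351562), 10.844407081604004)
  slope x,y (rad), z0 [-5.80000e-03 -1.14000e-02  2.33671e+01] 490
side ((509.33428955078125, 229.2034912109375), (65.41403198242188, 111.28137969970703), 15.237164497375488)
  slope x,y (rad), z0 [-1.56000e-02  1.38000e-02  2.25096e+01] 241
```

View pics/c6.png

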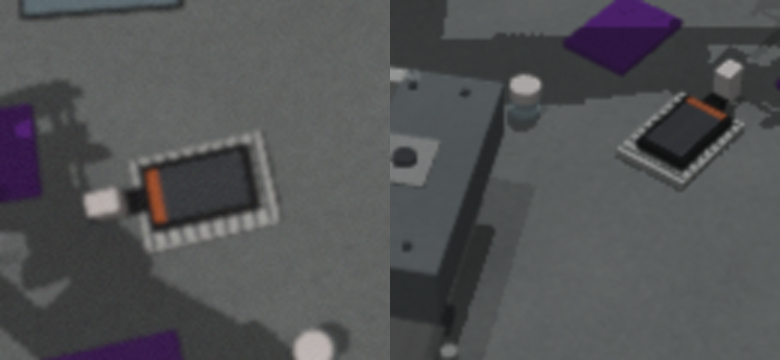

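The carrier sits flat and centred on the plate, with an even rim all round in both views (body at crop (200,188) left, (688,130) right). The knob is still back at about (449,350), the jar is upright, and the gripper is clear. I'll hand it in.

```bash
python3 -c "
from bench import job; print(job.sign_off())"
```

```text
the job is handed in; nothing more can be done
None
```

The job is handed in at about 14 s: bolt left at its end stop, carrier flat and centred on the ribbed cooling plate, gripper clear, and the screwdriver, phone and jar not touched; the sign-off returned no verdict.

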